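# Snap the dome cap onto the locomotive's stud and keep it pressed

## Task

The model locomotive has lost its steam dome: fit the larger of the two loose brass dome caps, rim down, over the bare stud on top of the boiler. Press it straight down past the click, and go on pressing until the springy ring under it is squeezed down firmly; finish while still holding the cap pressed down like that, not letting go. Leave the smaller cap and the other things on the table where they are.

Things in the scene. Friction and masses are not known exactly. Their poses are not given: they have to be found in the camera images.
- dome_cap_mid (a point): the larger brass dome cap, loose, rim down: 38 mm tall, round body 34 mm across, at its foot a flange 44 mm across, 5 mm thick (a 5 mm ledge all round that fingertips can push on). Hollow from below: mouth 21 mm across with a 3 mm thick lip, cavity 24 mm deep. 40 to 85 g. The point is its centre: on its axis, 19 mm above its rim; z is the cap's axis, up.
- small_cap_mid (a point): the smaller brass dome cap, same shape, 28 mm tall, body 24 mm across, flange 31 mm; loose; not wanted, must stay. Its mouth does not go over the stud. The point is at its centre, 14 mm up.
- stud_tip (a point): top of the bare steel stud on the locomotive, on the stud's axis (z up). The stud stands 22 mm out of a flat saddle, is 18 mm thick, with a cone nose in its top 8 mm (10 mm across at the tip). Four sprung catches stick out of its flanks to 25 mm across. Set on loosely, the larger cap rests on the catches with its middle about 9.5 mm above this point.
- stud_foot (a point): centre of the flat saddle's face (52 mm across) at the stud's foot, 22 mm below the tip. From its loose rest (rim 12.5 mm above this) a rising push of about 7 to 13 N drives the cap's lip past the catches; at the click (rim 5 mm above this) the force drops; the rim meets the springy ring at 4 mm, and with the ring flat the rim is at 1 mm (cap's middle 2 mm below the stud tip).
- loco: model locomotive, fixed to the table on its track: 420 mm long with track, 110 mm wide. Origin under its middle, x along the boiler to its nose, z up. Boiler top 136 mm up; stud at x = 35 mm, saddle 140 mm up; chimney 29 mm across, 184 mm high, at x = 125 mm; low dome 30 mm across, 165 mm high, at x = -55 mm; cab roof 176 mm high, behind x = -82 mm.
- seat_ring (a joint): the springy black ring (42 mm across, 4 mm high) round the stud's foot, on which the cap's rim presses: 0 = up, 0.003 m = squeezed flat. It takes about 1 N to start, 5 N at 1.5 mm and 9 N at 3 mm.
- screwdriver: screwdriver lying on the table, 140 mm long, wooden handle; bystander. Origin under its middle.
- oil_bottle: small amber oil bottle, 32 mm across, 60 mm tall; bystander. Origin at its foot.
- side_rod: steel side rod lying flat, 94 mm long, 7 mm high; bystander. Origin under its middle.
- tree: small bottle-brush tree on a wooden stub, 92 mm across, 170 mm tall; bystander. Origin at its foot.
- gift: wrapped box 80 x 80 x 60 mm with a bow; bystander. Origin under its middle.
- star: wooden star on a foot, 95 mm tall; bystander. Origin under its foot.

How it is judged:
By the outcome, as a careful person would: the job done as asked, in the order asked, and still so for the second after the job is handed in, while the arm keeps its last pose, push and grip.
It also fails if it takes over 48 s, if anything falls off the work surface, if the arm or the gripper's body presses on something with over 40 N, if the wrist force passes 120 N, or if a joint passes its speed limit or range.

## Robot

A 6-joint arm with a two-finger parallel gripper is mounted at the origin on the work surface. World frame = base frame: x ahead of the robot, y to its left, z up, the work surface at z = 0. Lengths are in m, angles in degrees, forces in N, time in s.
With the tool pointing down it reaches from about 0.3 to 0.75 m from the base axis. Payload 8.5 kg.
Tool frame: the origin (TCP) lies at the centre of the arm's flange, where the gripper is bolted on; the fingertips stand 173 mm ahead of it and the grasp point (between the pads) lies env.pinch_z ahead of it (env.pinch_z is the distance from the TCP to the grasp point, in m); z points along the fingers, y is the line along which they close (so a half turn about z gives the same grasp; the last joint's range is limited). The gripper opens to 85 mm and grips with 20 to 120 N. Pads are 22 mm wide; open, the fingers measure 114 mm over their backs; the gripper's body (76 mm by 85 mm) begins 54 mm behind the grasp point. The pads swing forward as they close: fully open they stand 13 mm farther back than shut.
Start: joints at [-76.851, 21.807, 74.336, -0, 83.858, -12.336], TCP at [0.237, -0.496, 0.405] pointing down, gripper open.
Joint ranges: [-178.18, 178.18], [-50.72, 133.34], [12.68, 142.11], [-81.47, 261.47], [9.98, 163.14], [-165.26, 165.26]. Speed limits (degrees/s): [136.94, 136.94, 180, 180, 180, 180].

## Interface

Orientations are given as a 3x3 rotation matrix whose columns are the frame's x, y, z axes.
In Python, from rig import env, get_image, job, spotter gives the robot as it stands. The module is installed in compiled form; this text tells all that it offers.
- The arm moves only by the shell command python3 -m creep 'ROWS' [FORCE]. ROWS is text: rows parted by semicolons, each of 7 numbers parted by spaces: the turn, a rotation vector about the tool's x, y, z in units of 8 degrees (1.0 is 8 degrees), then the shift along the tool's x, y, z in units of 30 mm (1.0 is 30 mm), then the finger opening in mm, from 0 to 85.4. A call has 1 to 12 rows; each row is the pose to reach, as a shift and turn from the pose commanded when the call began, along the tool's axes at that moment; what a row does not reach only later rows make up. A row lasts 1/10 s, in which the tool goes at most 50 mm and 8.59 degrees, less where a joint would pass 70% of its speed; a pose out of reach is approached as far as the arm can. A call with a gripper value outside its range is refused whole. The fingers move at their own pace and stop on an object; FORCE is the grip in N (left out, the last holds). Time passes only in rows, so rows that repeat a pose let the fingers close. It gives the time, the measured TCP pose, the force, the opening and the grip force at its end, in the units of the state.
- env.observe(): the state, without advancing time (a new reading comes with each control period).
- get_image(name): name is "side" or "top" or "wrist"; returns a dict with "image" (384x512x3 uint8, blue, green, red), "depth" (384x512 float32, m along the optical axis (not along the pixel's ray), 0 where there is no reading), "intrinsics" (3x3 intrinsics, pixels), "view" (4x4, takes a point from world to camera coordinates). Camera axes: x right, y up, looking along -z (the intrinsics and any distortion apply to the point x, -y, -z); pixel columns grow to the right and rows downward; lengths in m; the calibration is good to about 2 mm. The wrist camera is an equidistant fisheye: a pixel r from the principal point sees the ray r / f radians off the axis. A picture is of the moment at which its call begins.
- job.close_job(): hands the job in; it is judged then, once.
Trained networks look in a picture, given as the dict that the camera call returned (one of the last four; its "shot" number tells which), for a name from the list of things; names that differ only in an ending like _2 or _b are one class to them, and where a whole thing is asked for, a point or a joint stands for the part that bears it (a point fixed in the world has none). Each returns a list of dicts, best first, with "p" (0 to 1); they miss things now and then, are a little off and sometimes report something else, mostly with a low value. They report only what shows in the picture. A call takes as long as a camera call.
- spotter.boxes_of(label, picture): "xy" ([column, row] in pixels, amid what is visible of it).
The state is a dict: "time_s": time; "q": joint angles; "qvel": joint speeds; "joint_efforts": joint torques, N m; "position": TCP position; "tool_rot": TCP orientation; "ft_force": force on the tool from outside, world axes, zero at the start; "wrist_torque": the same for the moment, N m; "grip_width": finger opening in m; "gripper_force": force on a finger pad.
Only numpy, scipy, OpenCV 4.12 (cv2) and the standard library are available. Lean on these libraries where they do the work, as an engineer would, in place of code of your own. Each camera call takes 0.05 s, during which the arm holds its last target. There are 200 camera calls.

## Working session

There is one attempt and no reset: what is moved stays moved. The work goes in short steps, Python scripts to look and compute and a shell command to move; the robot and the scene stay as the last step left them, time stands still between calls to the robot, and variables do not carry over. Pictures are saved under pics/ and viewed, at most 10 in all, crops included, and the job is handed in when it is done.

```bash
mkdir -p pics
cat > h.py <<'E'
import numpy as np, cv2
from rig import env, get_image, job, spotter
def ray(p,u,v):
    K=p["intrinsics"]; return (u-K[0][2])/K[0][0],(v-K[1][2])/K[1][1]
def world(p,u,v,d=None):
    # d: depth along axis; default median of 5x5 patch
    u,v=float(u),float(v)
    if d is None:
        a=p["depth"][int(v)-2:int(v)+3,int(u)-2:int(u)+3]; a=a[a>0]; d=np.median(a) if a.size else np.nan
    x,y=ray(p,u,v)
    return (np.linalg.inv(p["view"])@np.array([x*d,-y*d,-d,1]))[:3]
def cloud(p):
    d=p["depth"]; v,u=np.mgrid[:d.shape[0],:d.shape[1]]
    x,y=ray(p,u,v)
    P=np.stack([x*d,-y*d,-d,np.ones_like(d)],-1)@np.linalg.inv(p["view"]).T
    P=P[...,:3]; P[d<=0]=np.nan
    return P
E
python3 - <<'E'
from h import *
np.set_printoptions(precision=4,suppress=True)
s=env.observe(); print(s["time_s"],s["position"],s["tool_rot"],s["ft_force"],env.pinch_z)
for c in("top","side"):
    p=get_image(c); cv2.imwrite(f"pics/{c}0.png",p["image"]); print(c,[k for k in p],p["intrinsics"])
    for n in("dome_cap_mid","small_cap_mid","stud_tip","stud_foot","loco","screwdriver","oil_bottle","side_rod","tree","gift","star"):
        for r in spotter.boxes_of(n,p)[:2]: print(n,np.round(r["xy"],1),round(r["p"],2),world(p,*r["xy"]))
E
```

```text
0.0 [ 0.2366 -0.4964  0.4041] [[ 0.9027  0.4303 -0.0003]
 [ 0.4303 -0.9027  0.0014]
 [ 0.0003 -0.0014 -1.    ]] [ 0.4241 -0.1195  0.873 ] 0.1547
top ['image', 'depth', 'intrinsics', 'view', 'shot'] [[447.087    0.     251.6527]
 [  0.     447.087  193.9678]
 [  0.       0.       1.    ]]
dome_cap_mid [239.5 254.2] 0.57 [0.435  0.1554 0.0344]
small_cap_mid [158.4 230.9] 0.67 [0.4841 0.3408 0.0235]
stud_tip [379.3 185.6] 0.6 [ 0.5824 -0.1353  0.1267]
stud_tip [158.2 229.4] 0.21 [0.4874 0.3413 0.024 ]
loco [380.6 189.9] 0.73 [ 0.5732 -0.1377  0.1272]
screwdriver [184.5 292.3] 0.77 [0.3486 0.2761 0.0239]
screwdriver [264.2  99.7] 0.65 [0.7863 0.1069 0.0668]
oil_bottle [185.9 291.8] 0.58 [0.3496 0.2732 0.0223]
oil_bottle [211.1 145.9] 0.56 [0.6785 0.2258 0.0511]
side_rod [262.1 181.5] 0.53 [ 0.6082  0.1054 -0.0013]
tree [100.4 164.5] 0.94 [0.6186 0.4576 0.1   ]
gift [165.4 117.1] 0.79 [0.7392 0.3303 0.065 ]
star [264.3 103.4] 0.57 [0.7818 0.1059 0.0552]
side ['image', 'depth', 'intrinsics', 'view', 'shot'] [[430.4136   0.     257.593 ]
 [  0.     430.4136 194.5736]
 [  0.       0.       1.    ]]
dome_cap_mid [301.4 245.3] 0.59 [0.4363 0.1584 0.0335]
small_cap_mid [226.9 297.8] 0.63 [0.4841 0.3572 0.0207]
stud_tip [320.7 131.1] 0.65 [ 0.5802 -0.1265  0.1115]
stud_foot [322.2 133.4] 0.6 [ 0.574  -0.1249  0.1079]
loco [323.8 129.1] 0.86 [ 0.5737 -0.1299  0.1191]
loco [201.3 169.7] 0.52 [0.8028 0.1057 0.0144]
screwdriver [302.4 308.9] 0.85 [0.3464 0.2824 0.0249]
oil_bottle [201.8 212.4] 0.52 [0.677  0.2299 0.0385]
side_rod [259.6 207.5] 0.65 [0.5973 0.1084 0.0054]
tree [132.5 289.9] 0.6 [0.6029 0.4871 0.0966]
gift [148.5 228.8] 0.76 [0.7218 0.3527 0.0602]
star [202.3 167.8] 0.81 [0.8058 0.0987 0.0146]
```

View pics/top0.png

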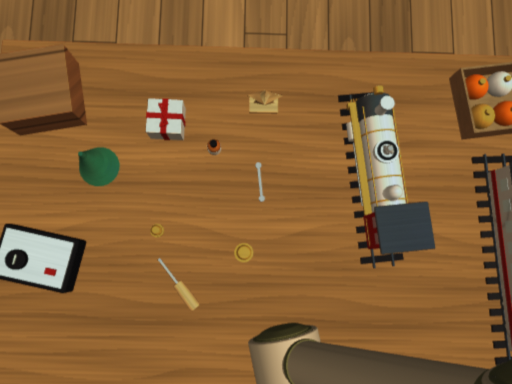

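View pics/side0.png

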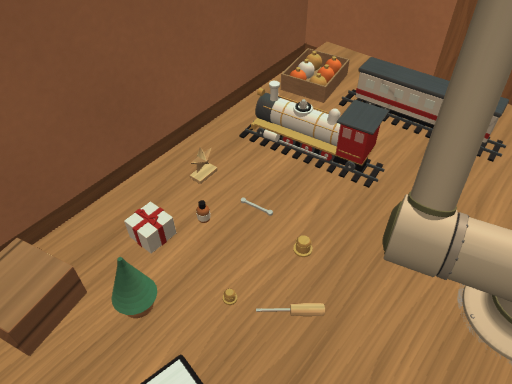

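The top view shows the large cap at about (243,252), the small cap at (157,230), the stud at (386,150), the chimney at (387,102) and the low dome at (394,193). The way to the stud is clear. Next I'll measure these precisely.

Run:
```python
from h import *
np.set_printoptions(precision=4,suppress=True)
p=get_image("top"); P=cloud(p)
def atz(u,v,z):
    C=np.linalg.inv(p["view"]); x,y=ray(p,u,v); d=C[:3,:3]@np.array([x,-y,-1]); o=C[:3,3]; return o+d*(z-o[2])/d[2]
Z=P[...,2]
def near(c,r): return np.hypot(P[...,0]-c[0],P[...,1]-c[1])<r
for nm,c,r,zs in(("cap",(.435,.155),.04,(.02,.05)),("chim",(.68,-.15),.05,(.175,.2)),("low",(.48,-.16),.05,(.157,.17)),("stud",(.58,-.135),.03,(.155,.17)),("tab",(.435,.155),.06,(-.02,.003))):
    m=near(c,r)&(Z>zs[0])&(Z<zs[1]); q=P[m]; 
    if len(q): print(nm,len(q),q.mean(0),(q.min(0)+q.max(0))/2,np.median(q[:,2]),q[:,2].max())
for uv in((386,150),): print(atz(*uv,.14),atz(*uv,.162))
big=cv2.hconcat([cv2.resize(p["image"][120:180,346:426],(400,300),interpolation=cv2.INTER_CUBIC),cv2.resize(p["image"][222:282,203:283],(400,300),interpolation=cv2.INTER_CUBIC)])
cv2.imwrite("pics/z.png",big)
```

```text
cap 193 [0.4411 0.1473 0.0335] [0.4414 0.1465 0.0322] 0.03403090589894697 0.04077888383430084
low 4 [ 0.4913 -0.1462  0.1694] [ 0.4893 -0.1472  0.1693] 0.1694880661160179 0.16994607964339215
stud 95 [ 0.5688 -0.1536  0.1605] [ 0.5689 -0.1535  0.161 ] 0.16067697731588715 0.16672292850260528
tab 1821 [ 0.4338  0.1562 -0.0011] [ 0.4353  0.1552 -0.002 ] -0.0011434581452620662 0.002981130719093672
[ 0.6563 -0.1471  0.14  ] [ 0.6506 -0.1397  0.162 ]
```

View pics/z.png

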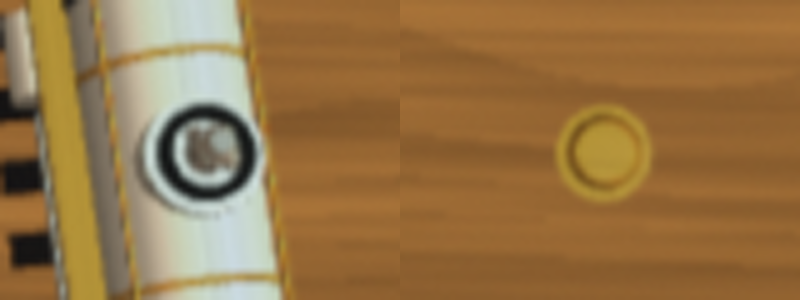

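The crop shows the stud ring centred at pixel (387.2,150.2) and its tip at about (387.6,149.4). The cap's flange is centred at (243.4,252.2).

```bash
cat >> h.py <<'E'
def atz(p,u,v,z):
    C=np.linalg.inv(p["view"]); x,y=ray(p,u,v); d=C[:3,:3]@np.array([x,-y,-1]); o=C[:3,3]; return o+d*(z-o[2])/d[2]
def rows(target, Rt=None):
    s=env.observe(); R=np.array(s["tool_rot"]); return R.T@(np.array(target)-np.array(s["position"]))/.03
E
python3 - <<'E'
from h import *
np.set_printoptions(precision=4,suppress=True)
p=get_image("top"); P=cloud(p)
print("cap",atz(p,243.4,252.2,.005),atz(p,243.9,252.3,.036))
print("stud",atz(p,387.2,150.2,.143),atz(p,387.6,149.4,.162))
print("chim",atz(p,387.5,102,.184),"low",atz(p,393.5,192.5,.165))
for z,(c,r) in {"st":((.648,-.147),.03),"cap":((.436,.15),.03)}.items():
    m=np.hypot(P[...,0]-c[0],P[...,1]-c[1])<r; q=P[m]; print(z,len(q),np.percentile(q[:,2],[5,50,80,95,99]))
    t=np.percentile(q[:,2],90); g=q[q[:,2]>t-.006]; print(g.mean(0),(g.min(0)+g.max(0))/2)
p=get_image("side")
for n in("dome_cap_mid","stud_tip"):
    print(n,[ (np.round(r["xy"],1),round(r["p"],2)) for r in spotter.boxes_of(n,p)[:2]])
C=p["view"]
def proj(X):
    c=C@np.append(X,1); K=p["intrinsics"]; return K[0][0]*c[0]/-c[2]+K[0][2], K[1][1]*-c[1]/-c[2]+K[1][2]
im=p["image"].copy()
print(proj([.437,.153,.019]),proj([.648,-.146,.162]))
cv2.imwrite("pics/s.png",cv2.hconcat([cv2.resize(im[80:140,263:343],(400,300),interpolation=cv2.INTER_CUBIC),cv2.resize(im[215:275,263:343],(400,300),interpolation=cv2.INTER_CUBIC)]))
w=get_image("wrist"); cv2.imwrite("pics/w0.png",w["image"]); print(w["intrinsics"],np.linalg.inv(w["view"]))
E
```

```text
cap [0.4401 0.1464 0.005 ] [0.4393 0.1456 0.036 ]
stud [ 0.6552 -0.1486  0.143 ] [ 0.6519 -0.143   0.162 ]
chim [ 0.7452 -0.138   0.184 ] low [ 0.5622 -0.1516  0.165 ]
st 690 [0.1171 0.1389 0.1436 0.1573 0.1615]
[ 0.6555 -0.1465  0.1534] [ 0.6562 -0.1476  0.1551]
cap 526 [-0.0037  0.0033  0.0334  0.0368  0.0382]
[0.4413 0.1471 0.0344] [0.4423 0.1465 0.0361]
dome_cap_mid [(array([301.5, 246.8]), 0.6), (array([204.2, 211.8]), 0.4)]
stud_tip [(array([323.7, 133.8]), 0.94)]
(np.float64(302.09419296135724), np.float64(247.47889126010506)) (np.float64(304.89694060738026), np.float64(102.18580918324953))
[[297.3186   0.     257.2257]
 [  0.     297.3186 192.4764]
 [  0.       0.       1.    ]] [[ 0.4303  0.8698  0.2415  0.2984]
 [-0.9027  0.4143  0.1163 -0.4668]
 [ 0.0011 -0.268   0.9634  0.3751]
 [ 0.      0.      0.      1.    ]]
```

View pics/s.png

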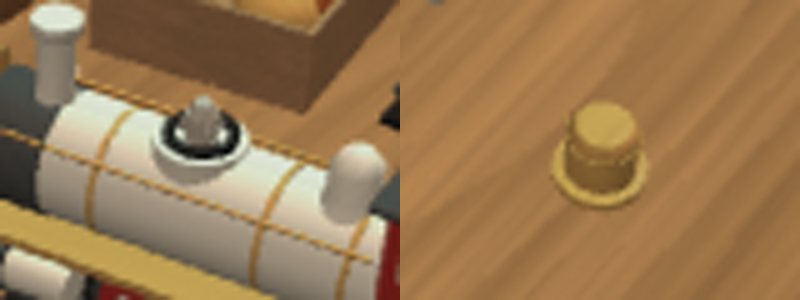

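The side crop agrees with this: stud tip near (303.6,99.4), cap flange near (302.6,249). I'll travel high to above the cap.

```bash
python3 -m creep '0 0 0 1.3 -1.4 0 85; 0 0 0 2.6 -2.8 0 85; 0 0 0 3.9 -4.2 0 85; 0 0 0 5.2 -5.6 0 85; 0 0 0 6.5 -7 0 85; 0 0 0 7.8 -8.4 0 85; 0 0 0 9.1 -9.8 0 85; 0 0 0 10.3 -11.1 0.5 85; 0 0 0 11.5 -12.4 1 85; 0 0 0 12.7 -13.7 1.7 85; 0 0 0 13.9 -15 2.5 85; 0 0 0 15.3 -16.4 3.3 85'; python3 -m creep '0 0 0 0 0 0 85;0 0 0 0 0 0 85;0 0 0 0 0 0 85'
python3 -c "
from h import *
print(rows([.440,.146,.27]))"
```

```text
time_s: 2.7
position: [0.4133, 0.0685, 0.3374]
tool_rot: [[0.903, 0.43, 0.001], [0.43, -0.903, -0.0], [0.001, 0.001, -1.0]]
ft_force: [1.2, -0.2, 1.0]
grip_width: 0.0848
gripper_force: 0.0
time_s: 3.0
position: [0.4133, 0.0656, 0.3381]
tool_rot: [[0.903, 0.429, 0.001], [0.429, -0.903, -0.0], [0.001, 0.001, -1.0]]
ft_force: [0.1, -0.5, -0.6]
grip_width: 0.085
gripper_force: 0.0
[ 1.9536001  -2.038491    2.26907649]
```

```bash
python3 -m creep '0 0 0 1 -1 1.1 85; 0 0 0 1.95 -2.05 2.25 85;0 0 0 1.95 -2.05 2.25 85;0 0 0 1.95 -2.05 2.25 85;0 0 0 1.95 -2.05 2.25 85'
python3 - <<'E'
from h import *
np.set_printoptions(precision=4,suppress=True)
w=get_image("wrist"); cv2.imwrite("pics/w1.png",w["image"])
K=w["intrinsics"]
def proj(X):
    c=(w["view"]@np.append(X,1))[:3]; a=np.array([c[0],-c[1]]); th=np.arctan2(np.hypot(*a),-c[2]); return K[0][0]*th*a/np.hypot(*a)+np.array([K[0][2],K[1][2]])
print(env.observe()["position"],proj([.44,.146,.038]),proj([.44,.146,.005]))
for k in range(4):
    a=k*np.pi/2; print(proj([.44+.022*np.cos(a),.146+.022*np.sin(a),.005]))
E
```

```text
time_s: 3.5
position: [0.4398, 0.1457, 0.2712]
tool_rot: [[0.903, 0.429, 0.002], [0.429, -0.903, -0.0], [0.001, 0.001, -1.0]]
ft_force: [-0.0, -0.1, 0.6]
grip_width: 0.0851
gripper_force: 0.0
[0.4398 0.1457 0.2714] [256.6851 208.3321] [256.6796 195.6653]
[268.2886 172.1344]
[232.4866 184.6354]
[245.5722 218.1694]
[280.3737 206.4498]
```

View pics/w1.png

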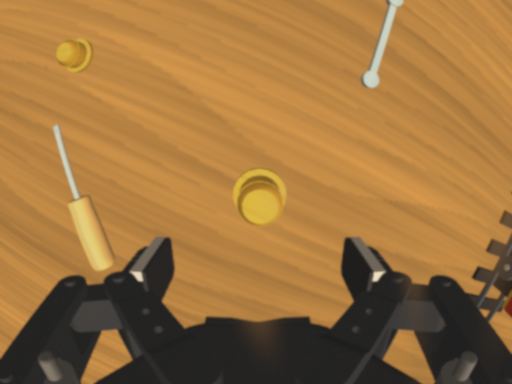

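The cap shows in the wrist view at top centre (262,205) and flange (260,194). That puts it about 3 mm along +tool y and 2 mm along +tool x from my estimate. I'll descend with the correction, fingers at 42 mm.

```bash
python3 -m creep '0 0 0 0.07 0.1 1 60; 0 0 0 0.07 0.1 1.8 60; 0 0 0 0.07 0.1 2.5 46; 0 0 0 0.07 0.1 2.8 42; 0 0 0 0.07 0.1 2.9 42; 0 0 0 0.07 0.1 2.9 42; 0 0 0 0.07 0.1 2.9 42;0 0 0 0.07 0.1 2.9 42' 30
python3 - <<'E'
from h import *
w=get_image("wrist"); cv2.imwrite("pics/w2.png",w["image"])
E
```

```text
time_s: 4.35
position: [0.4429, 0.1452, 0.184]
tool_rot: [[0.903, 0.43, 0.002], [0.43, -0.903, 0.0], [0.001, 0.001, -1.0]]
ft_force: [0.1, -0.4, -0.4]
grip_width: 0.042
gripper_force: 0.0
```

View pics/w2.png

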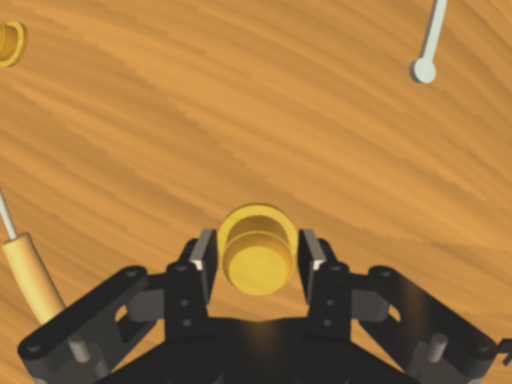

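The cap is centred between the pads at column 258, with its top centre at about row 263. I'll check the x offset against the tool axis and feel for the ledge.

```bash
python3 - <<'E'
from h import *
w=get_image("wrist"); K=w["intrinsics"]; x,y,_=env.observe()["position"]
def proj(X):
    c=(w["view"]@np.append(X,1))[:3]; a=np.array([c[0],-c[1]]); th=np.arctan2(np.hypot(*a),-c[2]); return K[0][0]*th*a/np.hypot(*a)+np.array([K[0][2],K[1][2]])
r=np.array(env.observe()["tool_rot"])
for o in(-.002,0,.002):
  q=np.array([x,y,0])+r[:,0]*o; print(o,proj([*q[:2],.038]),proj([*(q+r[:,0]*.022)[:2],.005]),proj([*(q-r[:,0]*.012)[:2],.038]))
E
python3 -m creep '0 0 0 0 0 0.05 39;0 0 0 0 0 0.1 39;0 0 0 0 0 0.13 39;0 0 0 0 0 0.13 39'
```

```text
-0.002 [257.12738275 274.34358863] [257.04327745 205.66725702] [257.13092431 295.75654876]
0 [257.12679981 270.57633914] [257.04264196 202.0499277 ] [257.13033101 292.32806701]
0.002 [257.12622022 266.75194473] [257.04202006 198.40493944] [257.12973838 288.84391036]
time_s: 4.85
position: [0.4428, 0.1453, 0.1791]
tool_rot: [[0.903, 0.43, -0.0], [0.43, -0.903, -0.0], [-0.0, -0.0, -1.0]]
ft_force: [-0.2, -0.4, -0.8]
grip_width: 0.0393
gripper_force: 0.0
```

```bash
python3 -m creep '0 0 0 -0.02 0 0.04 39;0 0 0 -0.02 0 0.08 39;0 0 0 -0.02 0 0.08 39'; python3 -m creep '0 0 0 0 0 0.04 39;0 0 0 0 0 0.08 39;0 0 0 0 0 0.08 39'
```

```text
time_s: 5.15
position: [0.4422, 0.145, 0.177]
tool_rot: [[0.903, 0.43, -0.0], [0.43, -0.903, -0.0], [-0.0, 0.0, -1.0]]
ft_force: [-1.7, -0.7, 3.5]
grip_width: 0.0387
gripper_force: 1.8
time_s: 5.45
position: [0.442, 0.145, 0.1766]
tool_rot: [[0.903, 0.431, 0.002], [0.431, -0.903, -0.0], [0.001, 0.001, -1.0]]
ft_force: [-7.2, -2.5, 35.6]
grip_width: 0.0393
gripper_force: 17.6
```

The fingertips touch the ledge with the TCP at about 0.177. I'll back off and grip.

```bash
python3 -m creep '0 0 0 0 0 -0.1 39;0 0 0 0 0 -0.1 30;0 0 0 0 0 -0.1 30;0 0 0 0 0 -0.1 30;0 0 0 0 0 -0.1 30;0 0 0 0 0 -0.1 30' 60
```

```text
time_s: 6.05
position: [0.4423, 0.145, 0.1786]
tool_rot: [[0.903, 0.43, 0.001], [0.43, -0.903, 0.0], [0.001, 0.001, -1.0]]
ft_force: [-4.6, -1.6, 21.7]
grip_width: 0.0326
gripper_force: 57.8
```

Gripped. Lift, check the grip, then travel to a viewing pose behind the stud.

```bash
python3 -m creep '0 0 0 0 0 -0.5 30;0 0 0 0 0 -1.5 30;0 0 0 0 0 -3 30;0 0 0 0 0 -4.5 30;0 0 0 0 0 -6 30;0 0 0 0 0 -7.5 30;0 0 0 0 0 -8 30;0 0 0 0 0 -8 30'
python3 -c "
from h import *
print(rows([.620,-.164,.42]))"
```

```text
time_s: 6.85
position: [0.4422, 0.145, 0.4192]
tool_rot: [[0.903, 0.43, 0.004], [0.43, -0.903, 0.0], [0.004, 0.002, -1.0]]
ft_force: [0.0, -0.0, -1.6]
grip_width: 0.0323
gripper_force: 60.2
[ 9.17201266e-01  1.18484460e+01 -4.94141696e-03]
```

```bash
python3 -m creep '0 0 0 0.1 1.2 0 30;0 0 0 0.2 2.4 0 30;0 0 0 0.3 3.6 0 30;0 0 0 0.4 4.8 0 30;0 0 0 0.5 6 0 30;0 0 0 0.6 7.2 0 30;0 0 0 0.7 8.4 0 30;0 0 0 0.8 9.6 0 30;0 0 0 0.9 10.8 0 30;0 0 0 0.92 11.85 0 30;0 0 0 0.92 11.85 0 30;0 0 0 0.92 11.85 0 30'; python3 -m creep '0 0 0 0 0 0 30;0 0 0 0 0 0 30'
cat >> h.py <<'E'
def wproj(w,X):
    K=w["intrinsics"]; c=(w["view"]@np.append(X,1))[:3]; a=np.array([c[0],-c[1]]); th=np.arctan2(np.hypot(*a),-c[2]); return K[0][0]*th*a/np.hypot(*a)+np.array([K[0][2],K[1][2]])
E
python3 - <<'E'
from h import *
w=get_image("wrist"); cv2.imwrite("pics/w3.png",w["image"])
s=(.656,-.147)
print(wproj(w,[*s,.162]),wproj(w,[*s,.144]))
for n in ("stud_tip","stud_foot"): print([(np.round(r["xy"],1),round(r["p"],2)) for r in spotter.boxes_of(n,w)[:2]])
t=np.array(env.observe()["position"]); r=np.array(env.observe()["tool_rot"])
c=t+r[:,2]*.1406; print("cap top proj",wproj(w,c)); print(t,r)
E
```

```text
time_s: 8.05
position: [0.6204, -0.1646, 0.4148]
tool_rot: [[0.903, 0.429, -0.004], [0.429, -0.903, 0.002], [-0.002, -0.003, -1.0]]
ft_force: [-0.4, 0.1, -0.6]
grip_width: 0.0327
gripper_force: 60.2
time_s: 8.25
position: [0.6199, -0.1631, 0.4172]
tool_rot: [[0.902, 0.431, -0.001], [0.431, -0.902, 0.0], [-0.0, -0.001, -1.0]]
ft_force: [0.0, 0.3, -0.5]
grip_width: 0.0327
gripper_force: 60.2
[258.67635213 149.69879907] [258.55969008 146.91773624]
[(array([269.8, 119.6]), 0.62)]
[(array([266.8, 123.6]), 0.61)]
cap top proj [258.24812081 276.78906759]
[ 0.61997043 -0.16339208  0.41767444] [[ 9.02361481e-01  4.30979938e-01  2.25912297e-04]
 [ 4.30979963e-01 -9.02361494e-01 -7.26720008e-05]
 [ 1.72534383e-04  1.62940088e-04 -9.99999972e-01]]
```

View pics/w3.png

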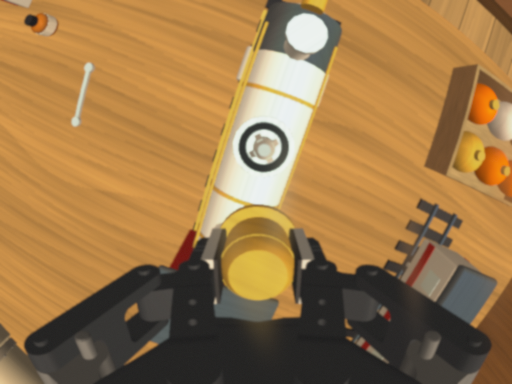

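The wrist view shows the ring centre at about (263.5,147), the stud tip at about (264.5,150), and the held cap centred at column 258. I'll fit the ring and flange by segmentation.

Run:
```python
from h import *
from scipy.optimize import least_squares
w=get_image("wrist"); im=w["image"]; C=np.linalg.inv(w["view"]); K=w["intrinsics"]
def wz(u,v,z):
    a=np.array([u-K[0][2],v-K[1][2]]); r=np.hypot(*a); th=r/K[0][0]; d=C[:3,:3]@np.array([np.sin(th)*a[0]/r,-np.sin(th)*a[1]/r,-np.cos(th)]); return C[:3,3]+d*(z-C[2,3])/d[2]
g=im.max(2); m=(g[115:180,230:300]<75).astype(np.uint8)
n,l,st,ce=cv2.connectedComponentsWithStats(m); k=1+np.argmax(st[1:,4]); print(st[k])
cn,_=cv2.findContours((l==k).astype(np.uint8),cv2.RETR_EXTERNAL,cv2.CHAIN_APPROX_NONE)
c=max(cn,key=len)[:,0]+[230,115]
X=np.array([wz(u,v,.144) for u,v in c])[:,:2]
f=least_squares(lambda q:np.hypot(*(X-q[:2]).T)-q[2],[.656,-.147,.021],loss="soft_l1",f_scale=.001).x; print("ring",f)
print("tip",wz(264.5,150,.162), )
t=np.array(env.observe()["position"]); r=np.array(env.observe()["tool_rot"])
for o in(-.002,0,.002):print("flange front",o,wproj(w,t+r[:,0]*(.022+o)+r[:,2]*.1736), "sides",[wproj(w,t+r[:,0]*o+s*r[:,1]*.012+r[:,2]*.1406).round(1) for s in(-1,1)])
# flange front edge along col 258: brass row profile
print(im[196:216,258].tolist())
```

```text
[  9   9  46  47 487]
ring [ 0.65771523 -0.15012729  0.01785059]
tip [ 0.65788797 -0.15154666  0.162     ]
flange front -0.002 [257.6091533  208.47956745] sides [array([230.3, 280. ]), array([285.2, 279.9])]
flange front 0 [257.61145589 204.7537938 ] sides [array([230.1, 276.1]), array([285.4, 276.1])]
flange front 0.002 [257.61373561 200.99758397] sides [array([229.9, 272.2]), array([285.6, 272.2])]
[[240, 240, 235], [240, 240, 235], [240, 240, 235], [240, 240, 235], [240, 240, 235], [240, 240, 235], [238, 239, 233], [223, 227, 222], [157, 174, 183], [80, 122, 152], [56, 135, 171], [66, 171, 210], [73, 189, 223], [74, 190, 225], [75, 191, 225], [74, 190, 224], [73, 188, 222], [73, 187, 222], [72, 186, 222], [72, 184, 220]]
```

Flange offset is about 0, and the ring centre and tip agree on a stud at about (0.6577,-0.1505).

```bash
python3 -c "
from h import *
print(rows([.6577,-.1505,.352]))"
```

```text
[1.32139743 0.14858103 2.1901448 ]
```

```bash
python3 -m creep '0 0 0 0.7 0.08 0 30;0 0 0 1.32 0.15 0 30;0 0 0 1.32 0.15 0.5 30;0 0 0 1.32 0.15 1.2 30;0 0 0 1.32 0.15 1.8 30;0 0 0 1.32 0.15 2.2 30;0 0 0 1.32 0.15 2.2 30;0 0 0 1.32 0.15 2.2 30'
python3 - <<'E'
from h import *
print(env.observe()["position"], env.observe()["ft_force"])
a=get_image("side"); b=get_image("top")
cv2.imwrite("pics/s4.png",cv2.hconcat([cv2.resize(a["image"][65:140,253:353],(400,300),interpolation=cv2.INTER_CUBIC),cv2.resize(b["image"][110:185,336:436],(400,300),interpolation=cv2.INTER_CUBIC)]))
E
```

```text
time_s: 9.25
position: [0.6579, -0.1511, 0.3522]
tool_rot: [[0.903, 0.43, 0.001], [0.43, -0.903, -0.0], [0.001, 0.001, -1.0]]
ft_force: [-0.0, -0.1, -0.5]
grip_width: 0.0328
gripper_force: 60.2
[ 0.6578863  -0.15109974  0.35223757] [-0.03828767 -0.08079071 -0.48600937]
```

View pics/s4.png

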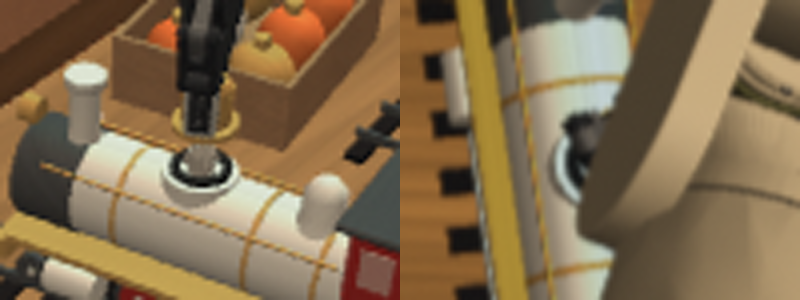

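The side crop shows the flange centred at x≈206 and the stud at ≈201 (4x zoom), roughly 1.3 px apart. I'll convert that to mm.

Run:
```python
from h import *
a=get_image("side"); V=a["view"]; K=a["intrinsics"]
def pr(X): c=V@np.append(X,1); return np.array([K[0][0]*c[0]/-c[2]+K[0][2], K[1][1]*c[1]/c[2]+K[1][2]])
for z in(.1736,.162,.143): print(z,pr([.6579,-.1511,z]))
print((pr([.6579+.001,-.1511,.162])-pr([.6579,-.1511,.162])),(pr([.6579,-.1501,.162])-pr([.6579,-.1511,.162])))
```

```text
0.1736 [303.19863024  96.22088834]
0.162 [302.90367158  99.97872779]
0.143 [302.42984752 106.01535259]
[-0.31173802 -0.13378959] [-0.21706657  0.17034109]
```

That leaves about 1–1.5 mm along +tool x. I'll apply 1 mm and lower until contact.

```bash
python3 -m creep '0 0 0 0.04 0 0.1 30;0 0 0 0.04 0 0.2 30;0 0 0 0.04 0 0.3 30;0 0 0 0.04 0 0.35 30;0 0 0 0.04 0 0.35 30'; python3 -m creep '0 0 0 0 0 0.08 30;0 0 0 0 0 0.16 30;0 0 0 0 0 0.24 30;0 0 0 0 0 0.29 30;0 0 0 0 0 0.29 30'
```

```text
time_s: 9.9
position: [0.6589, -0.1506, 0.3406]
tool_rot: [[0.903, 0.43, -0.001], [0.43, -0.903, 0.0], [-0.0, -0.0, -1.0]]
ft_force: [0.5, 1.3, -0.0]
grip_width: 0.032
gripper_force: 60.2
time_s: 10.4
position: [0.6588, -0.1505, 0.3319]
tool_rot: [[0.903, 0.43, -0.001], [0.43, -0.903, 0.0], [-0.0, -0.001, -1.0]]
ft_force: [-0.1, 1.0, -1.0]
grip_width: 0.0325
gripper_force: 60.2
```

```bash
python3 -m creep '0 0 0 0 0 0.05 30;0 0 0 0 0 0.1 30;0 0 0 0 0 0.1 30'; python3 -m creep '0 0 0 0 0 0.05 30;0 0 0 0 0 0.1 30;0 0 0 0 0 0.1 30';  python3 -m creep '0 0 0 0 0 0.03 30;0 0 0 0 0 0.06 30;0 0 0 0 0 0.06 30'
```

```text
time_s: 10.7
position: [0.6588, -0.1505, 0.3297]
tool_rot: [[0.903, 0.43, 0.0], [0.43, -0.903, -0.0], [0.0, 0.0, -1.0]]
ft_force: [-2.4, 1.5, 4.6]
grip_width: 0.0325
gripper_force: 60.8
time_s: 11.0
position: [0.6589, -0.1505, 0.3275]
tool_rot: [[0.903, 0.43, 0.002], [0.43, -0.903, -0.001], [0.001, 0.002, -1.0]]
ft_force: [-2.3, 2.6, 7.1]
grip_width: 0.0327
gripper_force: 61.3
time_s: 11.3
position: [0.6588, -0.1505, 0.3253]
tool_rot: [[0.903, 0.43, 0.001], [0.43, -0.903, -0.0], [0.001, 0.001, -1.0]]
ft_force: [-2.3, 1.1, 3.9]
grip_width: 0.0326
gripper_force: 60.7
```

```bash
python3 -m creep '0 0 0 0 0 0.03 30;0 0 0 0 0 0.06 30;0 0 0 0 0 0.06 30'; python3 -m creep '0 0 0 0 0 0.03 30;0 0 0 0 0 0.06 30;0 0 0 0 0 0.06 30';  python3 -m creep '0 0 0 0 0 0.03 30;0 0 0 0 0 0.05 30;0 0 0 0 0 0.05 30'
```

```text
time_s: 11.6
position: [0.6589, -0.1506, 0.3223]
tool_rot: [[0.903, 0.43, -0.0], [0.43, -0.903, 0.0], [-0.0, -0.0, -1.0]]
ft_force: [-0.5, 0.6, 2.6]
grip_width: 0.0325
gripper_force: 62.9
time_s: 11.9
position: [0.6589, -0.1506, 0.3212]
tool_rot: [[0.903, 0.43, 0.001], [0.43, -0.903, -0.0], [0.0, 0.0, -1.0]]
ft_force: [-1.0, 0.2, 3.4]
grip_width: 0.0324
gripper_force: 63.2
time_s: 12.2
position: [0.6589, -0.1506, 0.32]
tool_rot: [[0.903, 0.43, 0.001], [0.43, -0.903, -0.0], [0.001, 0.001, -1.0]]
ft_force: [-2.5, 0.9, 7.1]
grip_width: 0.0326
gripper_force: 63.6
```

Past the click and onto the ring at 7 N. I'll press on until the ring is flat.

```bash
python3 -m creep '0 0 0 0 0 0.03 30;0 0 0 0 0 0.05 30;0 0 0 0 0 0.05 30'; python3 -m creep '0 0 0 0 0 0.02 30;0 0 0 0 0 0.03 30;0 0 0 0 0 0.03 30;0 0 0 0 0 0.03 30'
```

```text
time_s: 12.5
position: [0.6587, -0.1505, 0.3196]
tool_rot: [[0.903, 0.43, 0.002], [0.43, -0.903, -0.001], [0.001, 0.002, -1.0]]
ft_force: [-5.2, 1.8, 12.3]
grip_width: 0.0322
gripper_force: 64.2
time_s: 12.9
position: [0.6586, -0.1504, 0.3195]
tool_rot: [[0.903, 0.43, 0.002], [0.43, -0.903, -0.001], [0.002, 0.002, -1.0]]
ft_force: [-6.8, 3.1, 16.4]
grip_width: 0.0319
gripper_force: 64.6
```

The TCP has stalled at 0.3195 (0.3196 expected with the ring flat) while the force rises, so the ring is flat. A hold and a final look.

```bash
python3 -m creep '0 0 0 0 0 0.01 30;0 0 0 0 0 0.01 30;0 0 0 0 0 0.01 30;0 0 0 0 0 0.01 30;0 0 0 0 0 0.01 30'
python3 - <<'E'
from h import *
a=get_image("side"); cv2.imwrite("pics/s5.png",cv2.hconcat([cv2.resize(a["image"][65:140,253:353],(400,300),interpolation=cv2.INTER_CUBIC),cv2.resize(a["image"],(400,300))]))
E
```

```text
time_s: 13.4
position: [0.6586, -0.1504, 0.3195]
tool_rot: [[0.903, 0.43, 0.003], [0.43, -0.903, -0.001], [0.002, 0.002, -1.0]]
ft_force: [-7.2, 2.3, 18.1]
grip_width: 0.0323
gripper_force: 64.8
```

View pics/s5.png

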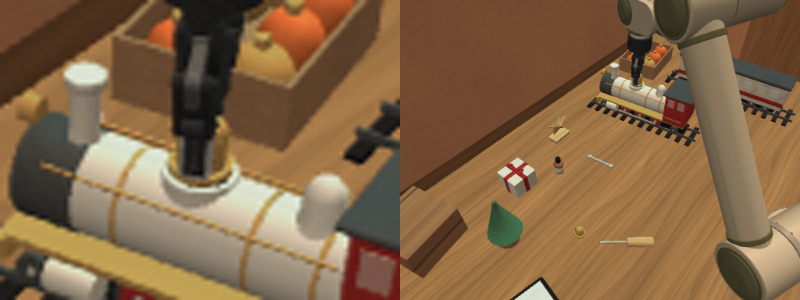

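The cap sits on the saddle, centred at crop (202,170), with the ring hidden under it. The small cap and the other things are where they were.

```bash
python3 -c "
from rig import job; print(job.close_job())"
```

```text
the job is handed in; nothing more can be done
None
```

The larger dome cap is on the stud, pressed past the click until the ring was flat, and the gripper was still holding it down at about 18 N when I handed the job in at about 13.5 s; the smaller cap and the other things were not touched.

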